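Load a cuvette into the photometer and select its place

ROBOT

A 6-joint arm with a two-finger parallel gripper is mounted at the origin on a cart in front of the work surface, level with it; the furniture and walls round the work are solid. World frame = base frame: x ahead of the robot, y to its left, z up, the work surface at z = 0. Lengths are in m, angles in rad, forces in N, time in s.
With the tool pointing down it reaches from about 0.3 to 0.85 m from the base axis. Payload 5.4 kg.
Tool frame: the origin (TCP) lies midway between the tips of the shut fingers; the grasp point (between the pads) lies 19 mm behind it; z points along the fingers, y is the line along which they close (so a half turn about z gives the same grasp; the last joint's range is limited). The gripper opens to 85 mm and grips with 20 to 120 N. Pads are 22 mm wide; open, the fingers measure 114 mm over their backs; the gripper's body (76 mm by 85 mm) begins 54 mm behind the grasp point. The pads swing forward as they close: fully open they stand 13 mm farther back than shut.
Start: joints at [1.099, 0.158, 1.597, -0, 1.386, -0.21], TCP at [0.149, 0.555, 0.231] pointing down, gripper open.
Joint ranges: [-2.91, 2.91], [-0.94, 2.29], [0.18, 2.7], [-1.29, 4.43], [0.17, 2.64], [-3, 3]. Speed limits (rad/s): [2.57, 2.57, 3.14, 3.14, 3.14, 3.14].

INTERFACE

Orientations are given as a unit quaternion [w, x, y, z].
In Python, from plant import readout, eyes, r gives the robot as it stands. The module is installed in compiled form; this text tells all that it offers.
- The arm moves only by the tool send_rows, never from a script. Its argument "series" is a list of rows, each an object with "slide": the shift along the world's x, y, z in m, a list of three; "spin": the turn about the world's z in degrees. A call has exactly 5 rows; each row is the pose to reach, as a shift and turn from the pose commanded when the call began; what a row does not reach only later rows make up. A row lasts 1/8 s, in which the tool goes at most 62.5 mm and 10.7 degrees, less where a joint would pass 70% of its speed; a pose out of reach is approached as far as the arm can. A call with a gripper value outside its range is refused whole. "hand" is the opening in per cent of the stroke, from 0 (shut) to 100 (fully open), set as the call begins (left out, the last holds). The fingers move at their own pace and stop on an object; the grip force is fixed at half the most. Time passes only in rows, so rows that repeat a pose let the fingers close, or fill a call up. It gives the time, the measured TCP pose, the force, the opening and the grip force at its end, in the units of the state.
- readout.observe(): the state, without advancing time (a new reading comes with each control period).
- eyes.read_camera(name): name is "side" or "top" or "wrist"; returns a dict with "color" (400x640x3 uint8, red, green, blue), "K" (3x3 intrinsics, pixels), "camera_from_world" (4x4, takes a point from world to camera coordinates). Camera axes: x right, y down, z forward; pixel columns grow to the right and rows downward; lengths in m; the calibration is good to about 2 mm. A picture is of the moment at which its call begins. There is no depth.
- r.sign_off(): hands the job in; it is judged then, once.
The state is a dict: "time": time; "joints": joint angles; "qd": joint speeds; "joint_torque": joint torques, N m; "ee_pos": TCP position; "tcp_rot": TCP orientation; "ft_force": force on the tool from outside, world axes, zero at the start; "moment": the same for the moment, N m; "finger_gap": finger opening in m; "finger_force": force on a finger pad.
Only numpy, scipy, OpenCV 4.12 (cv2) and the standard library are available. Lean on these libraries where they do the work, as an engineer would, in place of code of your own. Each camera call takes 0.05 s, during which the arm holds its last target. There are 200 camera calls.

TASK

Take the glass cuvette out of the slanted rest and stand it upright in the photometer's empty bay, setting it down gently until it is fully home on the bay's floor. Then press the selector key straight in front of that bay until it latches down and the key that was down pops up. Leave the cuvettes already in the other bays and the things round about where they are.

Things in the scene. Friction and masses are not known exactly. Their poses are not given: they have to be found in the camera images.
- cuvette_mid (a point): the cuvette to be loaded: a large capped rectangular glass cell, 50 mm long (its x) x 20 mm thick (its y) x 110 mm high (its z, towards the dark 12 mm cap), about 0.16 kg; frosted wide faces, smooth straight sides. Origin at its centre, 55 mm from its underside. It starts leaning 25 degrees from upright in the slanted rest, its top towards the robot; its lower 38 mm are in the pocket, the upper 72 mm free. It looks the same after half a turn about z
- slanted_rest: fixed white rest with a slanted pocket, on the left; base 125 x 62 x 6 mm, origin under the pocket on the worktop. The pocket (54 x 24 mm inside, 38 mm deep along its slant) leans 25 degrees towards the rest's own -x, so a cuvette is drawn out along its own z axis
- photometer: fixed bench photometer, a white case 236 mm deep (x) x 282 mm wide (y); origin on the worktop under the case, -x is its front towards the robot, z up. Its flat deck is 62 mm above the origin; in the dark centre strip are four bays side by side at x = +20 mm, y = +93, +31, -31, -93 mm (places 1 to 4 from left to right). Behind them is a housing 86 mm high, from x = +60 mm back
- empty_bay_floor (a point): centre of the floor of the one empty bay (place 2, 3 or 4, differs from start to start), axes as the photometer. The bay is an upright slot 54.5 mm (x) x 24.5 mm (y), 46 mm deep from the deck, mouth chamfered 2 mm. A cuvette fully home stands on this floor, its top 64 mm above the deck. The cuvettes in the neighbouring bays are 62 mm away, centre to centre
- cuvette_1_mid (a point): identical cuvette (50 x 20 x 110 mm, axes as cuvette_mid) already standing in one of the photometer's bays, origin at its centre; stays where it is (place 1, the blank)
- cuvette_2_mid (a point): identical cuvette (50 x 20 x 110 mm, axes as cuvette_mid) already standing in one of the photometer's bays, origin at its centre; stays where it is
- cuvette_3_mid (a point): identical cuvette (50 x 20 x 110 mm, axes as cuvette_mid) already standing in one of the photometer's bays, origin at its centre; stays where it is
- key_1 (a joint): selector key of place 1, +93 mm in the photometer's y, straight in front of bay 1. Metres downwards: 0 = up, about 0.007 = latched down, 0.0095 = bottom stop. Sprung; the press takes 2 to 5 N until the stop. Pressed nearly to the stop it stays down when let go, and the key that was latched before pops up; a half press may release the old key but latches nothing; latched at the start
- key_1_top (a point): centre of the top face of key 1 (26 x 30 mm, 14 mm above the deck when up, about 7 mm when latched), at x = -78 mm of the photometer, 71 mm in front of the bay's front end
- key_2 (a joint): selector key of place 2, +31 mm in the photometer's y, straight in front of bay 2. Metres downwards: 0 = up, about 0.007 = latched down, 0.0095 = bottom stop. Sprung; the press takes 2 to 5 N until the stop. Pressed nearly to the stop it stays down when let go, and the key that was latched before pops up; a half press may release the old key but latches nothing
- key_2_top (a point): centre of the top face of key 2 (26 x 30 mm, 14 mm above the deck when up, about 7 mm when latched), at x = -78 mm of the photometer, 71 mm in front of the bay's front end
- key_3 (a joint): selector key of place 3, -31 mm in the photometer's y, straight in front of bay 3. Metres downwards: 0 = up, about 0.007 = latched down, 0.0095 = bottom stop. Sprung; the press takes 2 to 5 N until the stop. Pressed nearly to the stop it stays down when let go, and the key that was latched before pops up; a half press may release the old key but latches nothing
- key_3_top (a point): centre of the top face of key 3 (26 x 30 mm, 14 mm above the deck when up, about 7 mm when latched), at x = -78 mm of the photometer, 71 mm in front of the bay's front end
- key_4 (a joint): selector key of place 4, -93 mm in the photometer's y, straight in front of bay 4. Metres downwards: 0 = up, about 0.007 = latched down, 0.0095 = bottom stop. Sprung; the press takes 2 to 5 N until the stop. Pressed nearly to the stop it stays down when let go, and the key that was latched before pops up; a half press may release the old key but latches nothing
- key_4_top (a point): centre of the top face of key 4 (26 x 30 mm, 14 mm above the deck when up, about 7 mm when latched), at x = -78 mm of the photometer, 71 mm in front of the bay's front end
- timer_mid (a point): bench timer, 54 x 66 x 40 mm, at the right; bystander, centre
- buffer_bottle_mid (a point): bottle with screw cap, 52 x 52 x 105 mm, at the right; bystander, centre
- petri_dish_mid (a point): petri dish, 91 mm across, at the right; bystander, centre
- wash_bottle_mid (a point): wash bottle, 109 x 66 x 200 mm, at the left in front of the sink; bystander, centre

How it is judged:
By the outcome, as a careful person would: the job done as asked, in the order asked, and still so for the second after the job is handed in, with the robot touching nothing.
It also fails if it takes over 51 s, if anything falls off the work surface, if the arm or the gripper's body presses on something with over 40 N, if the wrist force passes 120 N, or if a joint passes its speed limit or range.

## Working session

There is one attempt and no reset: what is moved stays moved. The work goes in short steps, Python scripts to look and compute and a tool call to move; the robot and the scene stay as the last step left them, time stands still between calls to the robot, and variables do not carry over. Pictures are saved under pics/ and viewed, at most 10 in all, crops included, and the job is handed in when it is done.

Besides the shell and the picture viewer there is one more tool, called after "Request:" by a JSON object that holds its "name" and its "arguments". send_rows: Moves the arm, as the interface text tells. Its arguments: {"type":"object","properties":{"series":{"type":"array"},"hand":{"type":"number"}},"required":["series"]}

```bash
mkdir -p pics; cat > h.py <<'E'
import numpy as np, cv2
from plant import readout, eyes, r
def grab(n,f=None):
    d=eyes.read_camera(n)
    if f: cv2.imwrite('pics/'+f,d['color'][:,:,::-1])
    return d
def ray(d,u,v):
    T=np.array(d['camera_from_world']);R=T[:3,:3];c=-R.T@T[:3,3]
    return c,R.T@np.linalg.inv(d['K'])@[u,v,1]
def onz(d,u,v,z):
    c,q=ray(d,u,v);return c+q*(z-c[2])/q[2]
def proj(d,p):
    T=np.array(d['camera_from_world']);q=np.array(d['K'])@(T[:3,:3]@p+T[:3,3]);return q[:2]/q[2]
def tri(d1,p1,d2,p2):
    A=[];b=[]
    for d,p in((d1,p1),(d2,p2)):
        c,q=ray(d,*p);q=q/np.linalg.norm(q);M=np.eye(3)-np.outer(q,q);A.append(M);b.append(M@c)
    return np.linalg.lstsq(np.vstack(A),np.hstack(b),rcond=None)[0]
E
python3 - <<'E'
from h import *
np.set_printoptions(precision=4,suppress=True)
for n in('side','top','wrist'):
    d=grab(n,n+'0.png');print(n,d['K'],d['camera_from_world'])
print(readout.observe())
E
```

```text
side [[478.7729   0.     321.5378]
 [  0.     478.7729 204.8218]
 [  0.       0.       1.    ]] [[ 1.      0.0023 -0.0045 -0.5436]
 [-0.0033 -0.3827 -0.9239  0.1102]
 [-0.0039  0.9239 -0.3827  1.384 ]
 [ 0.      0.      0.      1.    ]]
top [[361.1268   0.     318.4097]
 [  0.     361.1268 197.0174]
 [  0.       0.       1.    ]] [[-0.0014 -1.     -0.0037  0.0568]
 [-0.9942  0.0018 -0.1075  0.546 ]
 [ 0.1075  0.0035 -0.9942  1.186 ]
 [ 0.      0.      0.      1.    ]]
wrist [[284.4534   0.     316.8084]
 [  0.     284.4534 192.2524]
 [  0.       0.       1.    ]] [[ 0.2593  0.9658 -0.0017 -0.573 ]
 [ 0.9145 -0.2449  0.3221 -0.0406]
 [ 0.3107 -0.0851 -0.9467  0.381 ]
 [ 0.      0.      0.      1.    ]]
{'time': 0.15, 'joints': array([ 1.0989,  0.1589,  1.5979, -0.    ,  1.3862, -0.2101]), 'qd': array([ 0.0001, -0.0014, -0.0037,  0.0004, -0.002 ,  0.0009]), 'joint_torque': array([  0.0006, -39.6382, -33.1784,  -0.0003,   0.0055,   0.    ]), 'ee_pos': array([0.1486, 0.555 , 0.2305]), 'tcp_rot': array([-0.0002,  0.1305,  0.9914, -0.0007]), 'ft_force': array([ 0.4317, -0.1178, -0.4149]), 'moment': array([ 0.0124, -0.0006,  0.0263]), 'finger_force': 0.0, 'finger_gap': 0.0852373855953988}
```

View pics/top0.png

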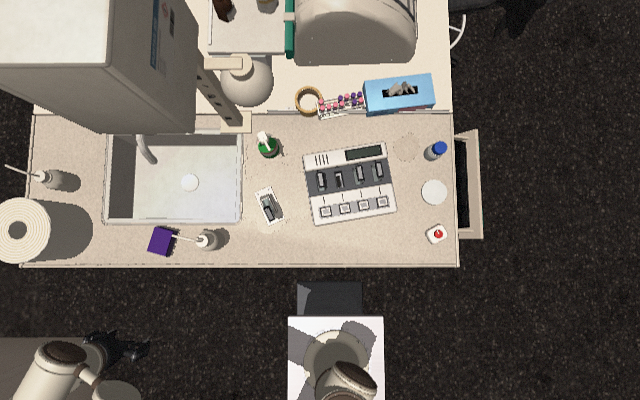

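View pics/side0.png

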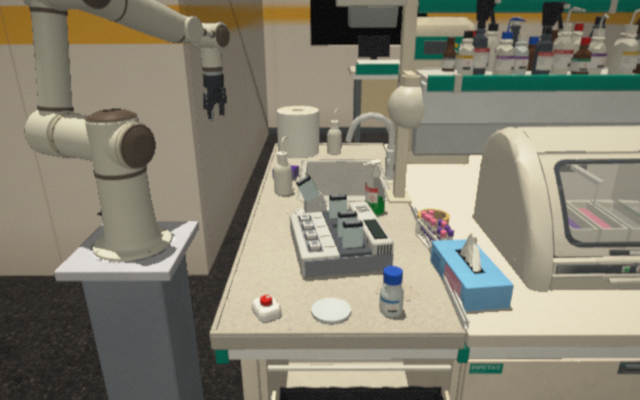

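View pics/wrist0.png

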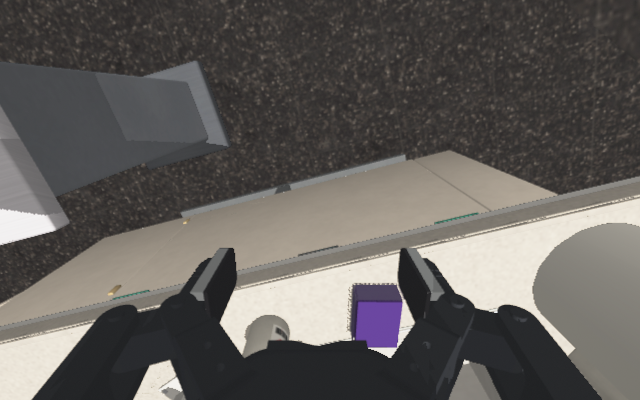

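The top view shows the photometer at (350,185), with the rest and cuvette at (269,207). The side view shows the cuvette leaning towards the robot at (308,192). The wrist view shows nothing useful from here. I'll enlarge the top and side views.

```bash
python3 - <<'E'
import cv2,numpy as np
a=cv2.imread('pics/top0.png')[135:235,245:405];b=cv2.imread('pics/side0.png')[165:285,280:400]
A=cv2.resize(a,(800,500)[:2],interpolation=cv2.INTER_CUBIC) if 0 else cv2.resize(a,None,fx=5,fy=5,interpolation=cv2.INTER_CUBIC)
B=cv2.resize(b,None,fx=5,fy=5,interpolation=cv2.INTER_CUBIC)
cv2.imwrite('pics/c1.png',A);cv2.imwrite('pics/c2.png',B)
E
```

```text
(no output)
```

View pics/c1.png

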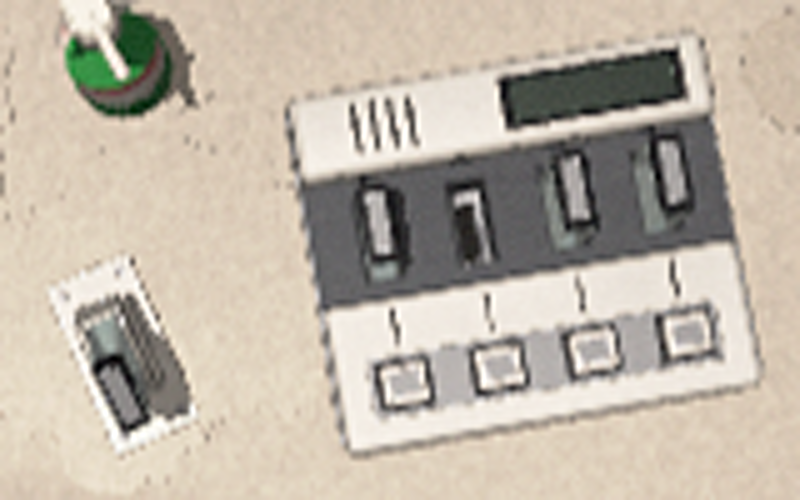

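View pics/c2.png

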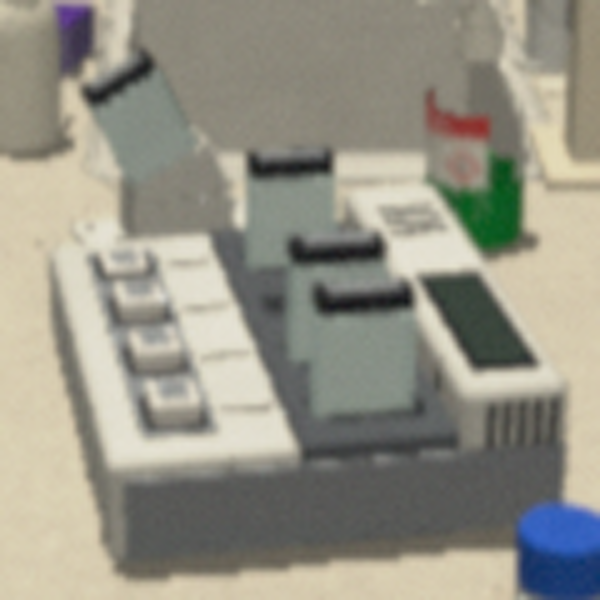

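Place 2 is empty: the open slot is at crop (470,225), and cuvettes stand in places 1, 3 and 4. Key 2 is at crop (501,367). The rest is at crop (122,355), with the cap at (122,393).

```bash
cat > m1.py <<'E'
from h import *
np.set_printoptions(precision=4,suppress=True)
t=grab('top');s=grab('side')
tc=lambda u,v:((u+.5)/5-.5+245,(v+.5)/5-.5+135)
sc=lambda u,v:((u+.5)/5-.5+280,(v+.5)/5-.5+165)
K=np.array([onz(t,*tc(*p),z) for p,z in [((405,381),.069),((501,367),.076),((594,348),.076),((688,333),.076)]])
print('keys',K)
d=K[0]-K[3];yaw=np.arctan2(-d[0],d[1]);print('yaw',np.degrees(yaw),np.linalg.norm(d[:2]))
C=np.array([onz(t,*tc(*p),.062) for p in [(350,450),(759,383)]]);d=C[0]-C[1];print('front',C,np.degrees(np.arctan2(-d[0],d[1])),np.linalg.norm(d[:2]))
for n,a,b in(('k2',(501,367),(137,298)),('k3',(594,348),(154,345)),('k4',(688,333),(172,398))):print(n,tri(t,tc(*a),s,sc(*b)))
ct=[tri(t,tc(*a),s,sc(*b)) for a,b in (((380,212),(290,157)),((574,182),(338,240)),((671,168),(364,287)))]
print('cuv tops 1,3,4',ct)
R=np.array([onz(t,*tc(*p),.006) for p in [(50,290),(128,257),(197,413),(122,450)]]);print('rest',R,R.mean(0))
d=(R[0]+R[1]-R[2]-R[3])/2;print('rest yaw',np.degrees(np.arctan2(d[1],d[0])),np.linalg.norm(d))
print('cap',tri(t,tc(123,392),s,sc(117,72)))
E
python3 m1.py
```

```text
keys [[ 0.4969  0.0325  0.069 ]
 [ 0.5053 -0.0293  0.076 ]
 [ 0.5175 -0.0894  0.076 ]
 [ 0.5272 -0.1503  0.076 ]]
yaw 9.404253244622346 0.18531041128705977
front [[ 0.4525  0.0683  0.062 ]
 [ 0.4957 -0.1983  0.062 ]] 9.197630284459354 0.27008579894252505
k2 [ 0.5047 -0.0297  0.0717]
k3 [ 0.5162 -0.09    0.0722]
k4 [ 0.5263 -0.151   0.072 ]
cuv tops 1,3,4 [array([0.5944, 0.0485, 0.1253]), array([ 0.6147, -0.0725,  0.1253]), array([ 0.6242, -0.1331,  0.1255])]
rest [[0.5643 0.2754 0.006 ]
 [0.5871 0.222  0.006 ]
 [0.4796 0.1735 0.006 ]
 [0.4545 0.2244 0.006 ]] [0.5214 0.2238 0.006 ]
rest yaw 24.598207096098157 0.1195253039741539
cap [0.4856 0.2081 0.1207]
```

Request:
{"name": "send_rows", "arguments": {"series": [{"slide": [0.0,-0.0,0.06],"spin": 8},{"slide": [0.04,-0.04,0.08],"spin": 16},{"slide": [0.08,-0.08,0.08],"spin": 24},{"slide": [0.12,-0.12,0.08],"spin": 32},{"slide": [0.16,-0.16,0.08],"spin": 39.5}], "hand": 100}}

```text
time: 0.88
ee_pos: [0.3098, 0.394, 0.3113]
tcp_rot: [0.0, -0.214, 0.977, 0.0]
ft_force: [0.6, 1.5, 0.4]
finger_gap: 0.085
finger_force: 0.0
```

Request:
{"name": "send_rows", "arguments": {"series": [{"slide": [0.04,-0.04,0.0],"spin": 0},{"slide": [0.08,-0.08,0.0],"spin": 0},{"slide": [0.12,-0.12,-0.01],"spin": 0},{"slide": [0.16,-0.16,-0.03],"spin": 0},{"slide": [0.188,-0.182,-0.06],"spin": 0}]}}

```text
time: 1.5
ee_pos: [0.4989, 0.2114, 0.2516]
tcp_rot: [0.001, -0.211, 0.977, -0.0]
ft_force: [-0.4, 0.3, -0.6]
finger_gap: 0.0854
finger_force: 0.0
```

```bash
python3 - <<'E'
from h import *
np.set_printoptions(precision=4,suppress=True)
d=grab('wrist','w1.png');o=readout.observe();print(o['ee_pos'],o['tcp_rot'],o['ft_force'],o['joints']);print(d['camera_from_world'])
E
```

```text
[0.4989 0.2086 0.246 ] [-0.0023 -0.21    0.9777 -0.0011] [-0.4983 -3.7271 -4.0971] [ 0.1739  0.0633  1.6709 -0.0024  1.4119 -1.8197]
[[-0.4123  0.9111 -0.0011  0.0136]
 [ 0.8615  0.3902  0.3247 -0.5601]
 [ 0.2963  0.133  -0.9458  0.224 ]
 [ 0.      0.      0.      1.    ]]
```

View pics/w1.png

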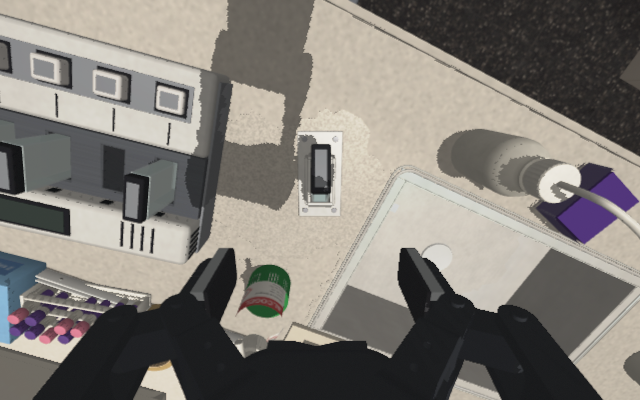

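The wrist view shows the rest base at about (299–342, 131–215) and upright in the image, so the yaw is right. The cap's top is at about (320,168).

```bash
cat > m2.py <<'E'
from h import *
np.set_printoptions(precision=4,suppress=True)
t=grab('top');s=grab('side');d=grab('wrist')
tc=lambda u,v:((u+.5)/5-.5+245,(v+.5)/5-.5+135)
sc=lambda u,v:((u+.5)/5-.5+280,(v+.5)/5-.5+165)
img=d['color'];m=cv2.cvtColor(img,cv2.COLOR_RGB2GRAY)
print(m[140:206:3,320]);print(m[168,300:342])
print(tri(d,(320,168),t,tc(123,392)),tri(d,(320,168),s,sc(117,72)),onz(d,320,168,.121))
for p in((301,131),(342,131),(341,215),(299,215)):print(onz(d,*p,.006))
print(readout.observe()['ee_pos'])
E
python3 m2.py
```

```text
[233 232 223  39  86 144 145 146 147 147 148 149 150  84  84  84  85  35
  27  80 169 169]
[116 116 104 107 114 102 112 122  98  55  38  41  49 131 149 147 147 147
 147 147 147 147 148 148 129  77  41  41  48 106 113 112 114 171 221 229
 229 229 230 221 189 194]
[0.4896 0.2138 0.0727] [0.4819 0.2079 0.1199] [0.4789 0.2074 0.121 ]
[0.4682 0.1762 0.006 ]
[0.4457 0.226  0.006 ]
[0.5556 0.2778 0.006 ]
[0.581  0.2215 0.006 ]
[0.4965 0.2131 0.2507]
```

Request:
{"name": "send_rows", "arguments": {"series": [{"slide": [-0.001,0.0,-0.05],"spin": 0},{"slide": [-0.001,0.0,-0.1],"spin": 0},{"slide": [-0.001,0.0,-0.14],"spin": 0},{"slide": [-0.001,0.0,-0.17],"spin": 0},{"slide": [-0.001,0.0,-0.18],"spin": 0}]}}

```text
time: 2.33
ee_pos: [0.4946, 0.2143, 0.0707]
tcp_rot: [-0.001, -0.213, 0.977, 0.0]
ft_force: [0.1, -0.1, 0.4]
finger_gap: 0.0854
finger_force: 0.0
```

Request:
{"name": "send_rows", "arguments": {"series": [{"slide": [0,0,0],"spin": 0},{"slide": [0,0,0],"spin": 0},{"slide": [0,0,0],"spin": 0},{"slide": [0,0,0],"spin": 0},{"slide": [0,0,0],"spin": 0}], "hand": 0}}

```text
time: 2.95
ee_pos: [0.4965, 0.2136, 0.0724]
tcp_rot: [0.001, -0.212, 0.977, 0.0]
ft_force: [-1.9, -0.1, 5.4]
finger_gap: 0.0192
finger_force: 58.6
```

```bash
python3 - <<'E'
from h import *
np.set_printoptions(precision=4,suppress=True)
o=readout.observe();print(o)
w=grab('wrist')['color'];s=grab('side')['color']
a=cv2.resize(w[80:260,200:440],(560,420));b=cv2.resize(s[150:225,290:330],(224,420),interpolation=cv2.INTER_CUBIC)
cv2.imwrite('pics/g1.png',np.hstack([a,b])[:,:,::-1])
E
```

```text
{'time': 2.95, 'joints': array([ 0.1825,  0.2515,  1.8263,  0.0002,  1.0622, -1.816 ]), 'qd': array([-0.0005, -0.0004, -0.0014, -0.001 ,  0.0013, -0.001 ]), 'joint_torque': array([ -0.5101, -35.8368, -26.834 ,  -0.1358,  -0.4438,   0.0304]), 'ee_pos': array([0.4965, 0.2136, 0.0724]), 'tcp_rot': array([ 0.0008, -0.2122,  0.9772,  0.0001]), 'ft_force': array([-1.8645, -0.0503,  5.3911]), 'moment': array([0.1105, 0.2431, 0.0349]), 'finger_force': 58.58784198760986, 'finger_gap': 0.01921210125143883}
```

View pics/g1.png

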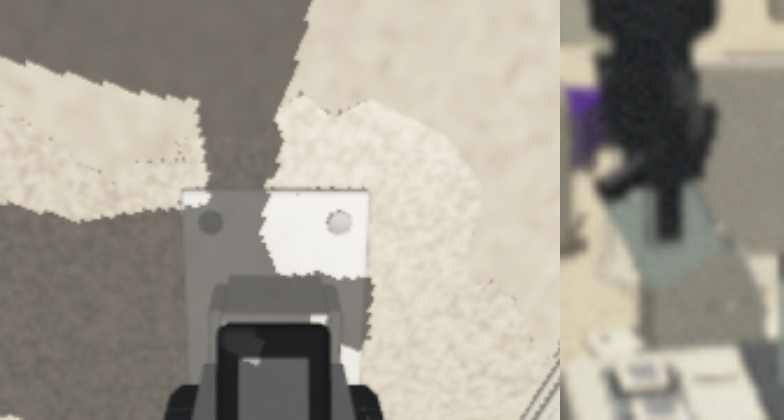

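The picture shows the fingers gripping the cuvette squarely on its wide faces, below the cap. Next I draw it out along the slant.

Request:
{"name": "send_rows", "arguments": {"series": [{"slide": [-0.0038,-0.0018,0.009],"spin": 0},{"slide": [-0.0077,-0.0035,0.018],"spin": 0},{"slide": [-0.0115,-0.0053,0.027],"spin": 0},{"slide": [-0.0154,-0.007,0.036],"spin": 0},{"slide": [-0.0192,-0.0088,0.045],"spin": 0}]}}

```text
time: 3.68
ee_pos: [0.475, 0.2041, 0.1163]
tcp_rot: [-0.002, -0.212, 0.977, -0.0]
ft_force: [0.1, 0.4, -0.5]
finger_gap: 0.0197
finger_force: 58.6
```

Request:
{"name": "send_rows", "arguments": {"series": [{"slide": [-0.004,-0.002,0.01],"spin": 0},{"slide": [-0.008,-0.004,0.03],"spin": 0},{"slide": [-0.01,-0.005,0.06],"spin": 0},{"slide": [-0.01,-0.005,0.09],"spin": 0},{"slide": [-0.01,-0.005,0.09],"spin": 0}]}}

```text
time: 4.3
ee_pos: [0.4678, 0.1997, 0.2089]
tcp_rot: [0.002, -0.212, 0.977, -0.0]
ft_force: [-1.3, -0.4, -1.4]
finger_gap: 0.0194
finger_force: 58.6
```

```bash
python3 - <<'E'
from h import *
o=readout.observe();print(o['ee_pos'],o['ft_force'],o['moment'],o['finger_gap'],o['tcp_rot'],o['joints'])
w=grab('wrist')['color'];s=grab('side')['color']
a=cv2.resize(w[100:400,150:490],(476,420));b=cv2.resize(s[120:220,270:340],(294,420),interpolation=cv2.INTER_CUBIC)
cv2.imwrite('pics/g2.png',np.hstack([a,b])[:,:,::-1])
E
```

```text
[0.46783111 0.19971677 0.20887967] [-1.27035224 -0.4386333  -1.4307206 ] [-0.03589896  0.00287059 -0.03114105] 0.01943161176813786 [ 2.31527792e-03 -2.12215469e-01  9.77220137e-01 -1.97152822e-04] [ 1.65635355e-01 -5.91083451e-05  1.81025135e+00 -1.75922171e-04
  1.32675624e+00 -1.83280306e+00]
```

View pics/g2.png

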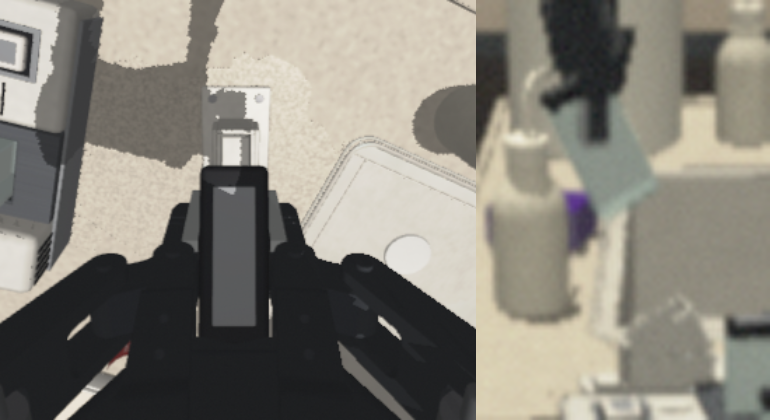

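The cuvette is free of the rest but still tilted 25° in the grip. I'll square it up by nudging its bottom edge against the photometer's front face. First I position the arm in front of it.

Request:
{"name": "send_rows", "arguments": {"series": [{"slide": [-0.02,-0.05,0.0],"spin": -5},{"slide": [-0.04,-0.1,0.0],"spin": -10},{"slide": [-0.06,-0.15,0.0],"spin": -15.2},{"slide": [-0.07,-0.2,0.0],"spin": -15.2},{"slide": [-0.075,-0.248,0.0],"spin": -15.2}]}}

```text
time: 5.03
ee_pos: [0.3898, -0.0493, 0.2045]
tcp_rot: [-0.001, -0.081, 0.997, 0.001]
ft_force: [0.7, -0.1, -1.2]
finger_gap: 0.0197
finger_force: 59.0
```

Request:
{"name": "send_rows", "arguments": {"series": [{"slide": [0,0,-0.04],"spin": 0},{"slide": [0,0,-0.08],"spin": 0},{"slide": [0,0,-0.11],"spin": 0},{"slide": [0,0,-0.124],"spin": 0},{"slide": [0,0,-0.124],"spin": 0}]}}

```text
time: 5.65
ee_pos: [0.3904, -0.0479, 0.0811]
tcp_rot: [-0.001, -0.081, 0.997, 0.001]
ft_force: [0.7, -0.3, -0.3]
finger_gap: 0.0194
finger_force: 59.2
```

Request:
{"name": "send_rows", "arguments": {"series": [{"slide": [0.0,0.0,0],"spin": 0},{"slide": [0.005,0.0008,0],"spin": 0},{"slide": [0.01,0.0016,0],"spin": 0},{"slide": [0.015,0.0025,0],"spin": 0},{"slide": [0.015,0.0025,0],"spin": 0}]}}

```text
time: 6.28
ee_pos: [0.4071, -0.0459, 0.0825]
tcp_rot: [0.0, -0.081, 0.997, -0.0]
ft_force: [-0.1, 0.5, -1.6]
finger_gap: 0.0193
finger_force: 59.2
```

```bash
python3 - <<'E'
from h import *
o=readout.observe();print(o['ee_pos'],o['ft_force'],o['moment'],o['finger_gap'],o['tcp_rot'])
w=grab('wrist')['color'];s=grab('side')['color']
a=cv2.resize(w[50:400,150:490],(408,420));b=cv2.resize(s[170:290,230:340],(385,420),interpolation=cv2.INTER_CUBIC)
cv2.imwrite('pics/g3.png',np.hstack([a,b])[:,:,::-1])
E
```

```text
[ 0.40710919 -0.04588705  0.08245013] [-0.12280459  0.54896078 -1.64698938] [ 0.00597188  0.01822994 -0.05148385] 0.019303569292211675 [ 1.33466055e-04 -8.13025886e-02  9.96689453e-01 -7.81467640e-05]
```

View pics/g3.png

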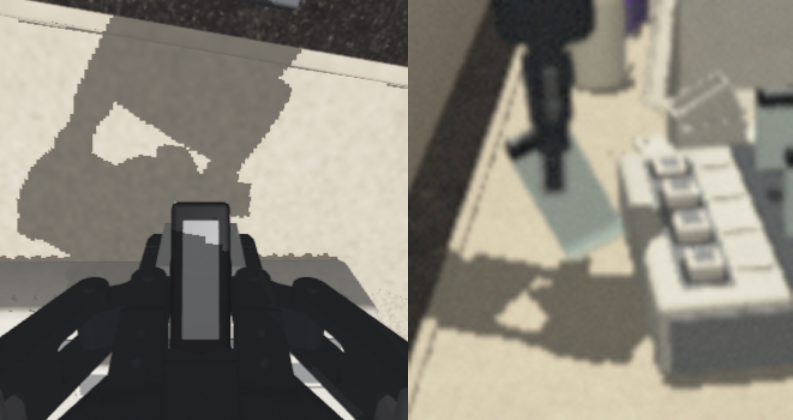

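The picture shows the cuvette's lower far corner just reaching the case front, squared to it. Now I push forward slowly and watch the force.

Request:
{"name": "send_rows", "arguments": {"series": [{"slide": [0.003,0.0005,0],"spin": 0},{"slide": [0.006,0.001,0],"spin": 0},{"slide": [0.009,0.0015,0],"spin": 0},{"slide": [0.012,0.002,0],"spin": 0},{"slide": [0.014,0.0023,0],"spin": 0}]}}

```text
time: 7.0
ee_pos: [0.4162, -0.0434, 0.081]
tcp_rot: [-0.006, -0.082, 0.997, 0.001]
ft_force: [-13.9, -4.3, 6.8]
finger_gap: 0.0192
finger_force: 60.3
```

Request:
{"name": "send_rows", "arguments": {"series": [{"slide": [0.003,0.0005,0],"spin": 0},{"slide": [0.006,0.001,0],"spin": 0},{"slide": [0.008,0.0013,0],"spin": 0},{"slide": [0.01,0.0016,0],"spin": 0},{"slide": [0.01,0.0016,0],"spin": 0}]}}

```text
time: 7.62
ee_pos: [0.427, -0.0416, 0.081]
tcp_rot: [-0.005, -0.082, 0.997, 0.001]
ft_force: [-10.3, -1.4, 3.8]
finger_gap: 0.0191
finger_force: 59.9
```

Request:
{"name": "send_rows", "arguments": {"series": [{"slide": [0.003,0.0005,0],"spin": 0},{"slide": [0.006,0.001,0],"spin": 0},{"slide": [0.008,0.0013,0],"spin": 0},{"slide": [0.01,0.0016,0],"spin": 0},{"slide": [0.01,0.0016,0],"spin": 0}]}}

```text
time: 8.25
ee_pos: [0.4376, -0.0401, 0.0812]
tcp_rot: [-0.004, -0.082, 0.997, 0.001]
ft_force: [-9.5, -1.0, 2.7]
finger_gap: 0.0193
finger_force: 59.7
```

```bash
cat > tilt.py <<'E'
from h import *
np.set_printoptions(precision=4,suppress=True)
s=grab('side');o=readout.observe();p=o['ee_pos']
print(p,o['ft_force'])
# glass colour mask near the gripper
img=s['color'].astype(int);r_,g,b=img[...,0],img[...,1],img[...,2]
m=((g-r_>8)&(g>90)&(g<190)).astype(np.uint8)
c=proj(s,p);u,v=int(c[0]),int(c[1]);M=np.zeros_like(m);M[v-35:v+45,u-40:u+40]=m[v-35:v+45,u-40:u+40]
n,l,st,_=cv2.connectedComponentsWithStats(M)
print(c)
for i in range(1,n):
    if st[i,4]>40:
        cs,_=cv2.findContours((l==i).astype(np.uint8),0,2);a=cv2.minAreaRect(max(cs,key=cv2.contourArea));print(st[i],a,cv2.boxPoints(a).tolist())
E
python3 tilt.py
```

```text
[ 0.4375 -0.0401  0.0812] [-8.6325 -1.6174  3.8446]
[282.7363 222.6964]
[277 226  17  16 113] ((284.45050048828125, 233.50494384765625), (14.627046585083008, 16.3186092376709), 84.2894058227539) [[275.6039733886719, 227.0395965576172], [291.8415832519531, 225.4158477783203], [293.2970275878906, 239.9702911376953], [277.0594177246094, 241.5940399169922]]
```

Request:
{"name": "send_rows", "arguments": {"series": [{"slide": [0.002,0.0003,0],"spin": 0},{"slide": [0.004,0.0006,0],"spin": 0},{"slide": [0.005,0.0008,0],"spin": 0},{"slide": [0.006,0.001,0],"spin": 0},{"slide": [0.006,0.001,0],"spin": 0}]}}

```text
time: 8.93
ee_pos: [0.4435, -0.0392, 0.0813]
tcp_rot: [-0.004, -0.082, 0.997, 0.001]
ft_force: [-9.6, -1.4, 4.6]
finger_gap: 0.0194
finger_force: 59.8
```

```bash
python3 tilt.py
```

```text
[ 0.4435 -0.0392  0.0813] [-9.7829 -1.4821  4.3218]
[284.944  222.5206]
[276 225  18  17 123] ((284.29705810546875, 232.4702911376953), (16.3186092376709, 16.219106674194336), 84.2894058227539) [[275.4158630371094, 225.15841674804688], [291.5544738769531, 223.5445556640625], [293.1782531738281, 239.78216552734375], [277.0396423339844, 241.39602661132812]]
```

Request:
{"name": "send_rows", "arguments": {"series": [{"slide": [0.001,0.0002,0],"spin": 0},{"slide": [0.002,0.0003,0],"spin": 0},{"slide": [0.003,0.0005,0],"spin": 0},{"slide": [0.003,0.0005,0],"spin": 0},{"slide": [0.003,0.0005,0],"spin": 0}]}}

```text
time: 9.6
ee_pos: [0.4461, -0.0388, 0.0813]
tcp_rot: [-0.005, -0.082, 0.997, 0.001]
ft_force: [-12.8, -2.3, 6.0]
finger_gap: 0.0195
finger_force: 60.2
```

Request:
{"name": "send_rows", "arguments": {"series": [{"slide": [0.001,0.0002,0],"spin": 0},{"slide": [0.002,0.0003,0],"spin": 0},{"slide": [0.003,0.0005,0],"spin": 0},{"slide": [0.003,0.0005,0],"spin": 0},{"slide": [0.003,0.0005,0],"spin": 0}]}}

```text
time: 10.22
ee_pos: [0.4474, -0.0385, 0.0809]
tcp_rot: [-0.007, -0.082, 0.997, 0.001]
ft_force: [-17.0, -3.9, 9.7]
finger_gap: 0.0195
finger_force: 60.5
```

Request:
{"name": "send_rows", "arguments": {"series": [{"slide": [0.002,0.0003,0],"spin": 0},{"slide": [0.003,0.0005,0],"spin": 0},{"slide": [0.003,0.0005,0],"spin": 0},{"slide": [-0.01,-0.0016,0],"spin": 0},{"slide": [-0.025,-0.004,0.0],"spin": 0}]}}

```text
time: 10.85
ee_pos: [0.4276, -0.0425, 0.0824]
tcp_rot: [0.001, -0.081, 0.997, -0.0]
ft_force: [0.7, 0.0, -1.2]
finger_gap: 0.0192
finger_force: 59.3
```

Request:
{"name": "send_rows", "arguments": {"series": [{"slide": [0.0,0,0.05],"spin": 0},{"slide": [0.0,0.0,0.1],"spin": 0},{"slide": [0,0,0.11],"spin": 0},{"slide": [0,0,0.11],"spin": 0},{"slide": [0,0,0.11],"spin": 0}]}}

```text
time: 11.48
ee_pos: [0.4265, -0.0419, 0.1903]
tcp_rot: [-0.002, -0.081, 0.997, 0.001]
ft_force: [-0.3, -0.1, -2.0]
finger_gap: 0.0196
finger_force: 59.5
```

```bash
python3 tilt.py; cat > chk.py <<'E'
from h import *
np.set_printoptions(precision=4,suppress=True)
s=grab('side','s2.png');t=grab('top','t2.png');w=grab('wrist','w2.png');o=readout.observe();p=o['ee_pos']
q=np.array([proj(s,p+[0,0,z]) for z in(-.06,-.03,.03)]);print(q)
m=s['color'];np.save('s2.npy',m);u,v=q[1].astype(int)
for y in range(v-35,v+35,3):print(y,' '.join('%3d'%x for x in (m[y,u-20:u+28,1])))
E
python3 chk.py
```

```text
[ 0.4265 -0.042   0.1903] [ 0.1578 -0.4879 -0.7195]
[277.0472 185.6331]
[266 189  17  11  50] ((274.5901184082031, 193.49180603027344), (13.827984809875488, 10.499025344848633), 39.80556869506836) [[265.9179992675781, 193.09837341308594], [272.6393127441406, 185.0327911376953], [283.2622375488281, 193.88523864746094], [276.5409240722656, 201.95082092285156]]
[266 196  17   9  66] ((274.0, 200.0), (16.0, 8.0), 0.0) [[266.0, 204.0], [266.0, 196.0], [282.0, 196.0], [282.0, 204.0]]
[[278.1077 206.2469]
 [277.6681 195.9071]
 [276.7647 174.6615]]
160  77  59  52  50  53  49  50  49  52  46  49  56  66  50  42  40  43  42  51  64  67  65  60  45  36  60 100 133 138 143 174 202 207 207 208 206 206 208 207 208 208 207 208 206 196 181 188 193
163  51  48  48  47  48  48  50  48  48  49  81 143 169 114  53  36  41  35  48  51  59  58  49  44  39  59 105 137 141 137 140 163 191 202 204 207 208 208 209 208 208 209 206 199 174 178 191 206
166  55  49  47  49  44  50  46  44  34  41  71 108 112  89  66  47  39  41  38  41  41  43  42  37  39  54 101 151 153 155 166 177 170 143 105  89  88  91  93  
[... 3450 characters left out ...]
 211 211 210 211 208 208 210 208 209 207 207 204 182 151 172 205 218 219 220 220 215 178 138 108 119 130 140 138
223 208 205 207 206 206 205 208 210 209 209 209 207 206 209 208 206 208 209 208 208 207 208 210 210 209 210 207 209 207 209 206 207 192 143 137 181 210 219 221 220 220 214 184 160 146 156 198 207
226 207 209 211 207 208 208 211 210 209 210 209 206 207 208 209 210 208 206 207 207 207 212 213 213 211 210 208 207 208 209 206 202 191 144 116 141 189 216 221 222 222 221 211 170 135  97 110 132
229 207 207 209 208 208 208 205 206 205 205 206 208 211 210 207 205 207 209 205 207 208 209 210 211 212 209 211 210 209 211 209 209 197 154 121 116 137 156 169 174 172 166 148 149 114  75  71  91
```

```bash
cat > cap.py <<'E'
from h import *
np.set_printoptions(precision=4,suppress=True)
w=grab('wrist');s=grab('side');o=readout.observe();p=o['ee_pos'];print(p)
g=cv2.cvtColor(w['color'],cv2.COLOR_RGB2GRAY)
print('col319',' '.join(map(str,g[130:345:3,319])))
for y in (200,230,260):print(y,' '.join(map(str,g[y,285:350:1])))
# bottom z from side: near face plane through TCP, y offset -10mm
for v in(203.5,205):
    c,q=ray(s,277.5,v);k=((p[1]-.010)-c[1])/q[1];print('bottom',c+q*k)
for u,side in((268,'L'),(286,'R')):
    c,q=ray(s,u-.3,199);k=((p[1]-.010+(-.004 if side=='L' else .004))-c[1])/q[1];print(side,c+q*k)
yp=np.array([-.16,.987,0]);xp=np.array([.987,.16,0])
for a in(-25,0,25):
  for b in (-10,10):print(a,b,proj(w,p+xp*a/1e3+yp*b/1e3+[0,0,.049]))
E
python3 cap.py
```

```text
[ 0.4273 -0.0423  0.1916]
col319 109 108 106 108 108 107 106 106 108 109 107 108 110 138 164 164 164 165 165 165 164 165 164 185 164 162 162 162 161 163 168 187 190 186 149 147 168 25 23 22 23 28 35 36 34 24 25 81 80 80 80 80 80 80 80 80 80 80 80 80 80 80 80 79 80 80 80 79 79 80 79 79
200 109 109 109 109 109 109 108 108 107 106 106 106 112 118 119 120 120 117 120 130 134 143 159 163 163 164 176 186 188 186 182 181 182 183 170 163 163 179 175 169 181 182 163 133 122 116 111 117 129 133 132 149 176 185 139 108 108 131 185 201 201 190 184 183 137
230 117 118 118 118 119 119 119 120 121 122 122 121 121 120 117 115 116 116 114 124 131 131 148 154 153 154 153 153 165 169 169 169 169 169 169 169 169 169 169 169 169 169 141 126 125 114 110 111 111 111 124 134 136 136 136 136 180 213 217 216 216 216 216 216 217
260 86 86 86 86 61 31 24 23 24 24 25 24 25 25 24 24 24 26 24 25 23 25 23 24 24 24 25 25 24 24 23 25 25 35 37 37 37 38 37 37 38 38 37 38 38 38 38 37 38 37 38 37 38 38 38 37 35 35 32 49 78 86 86 87 86
bottom [ 0.4267 -0.0523  0.1432]
bottom [ 0.4265 -0.0523  0.1389]
L [ 0.4016 -0.0563  0.1579]
R [ 0.4487 -0.0483  0.1545]
-25 -10 [291.5375 262.3518]
-25 10 [344.6788 262.368 ]
0 -10 [293.2295 316.0201]
0 10 [342.6707 316.0216]
25 -10 [294.7012 362.7005]
25 10 [340.924  362.6908]
```

Request:
{"name": "send_rows", "arguments": {"series": [{"slide": [0.01,0.002,0.01],"spin": 0},{"slide": [0.05,0.008,0.015],"spin": 0},{"slide": [0.1,0.017,0.015],"spin": 0},{"slide": [0.15,0.025,0.015],"spin": 0},{"slide": [0.179,0.03,0.015],"spin": 0}]}}

```text
time: 12.4
ee_pos: [0.6094, -0.0118, 0.2076]
tcp_rot: [0.001, -0.081, 0.997, -0.0]
ft_force: [-0.6, -0.1, -0.8]
finger_gap: 0.0195
finger_force: 59.5
```

Request:
{"name": "send_rows", "arguments": {"series": [{"slide": [0,0,0],"spin": 0},{"slide": [0,0,0],"spin": 0},{"slide": [0,0,0],"spin": 0},{"slide": [0,0,-0.01],"spin": 0},{"slide": [0,0,-0.01],"spin": 0}]}}

```text
time: 13.02
ee_pos: [0.6055, -0.0123, 0.1959]
tcp_rot: [-0.001, -0.081, 0.997, 0.0]
ft_force: [0.9, -0.1, -1.3]
finger_gap: 0.0193
finger_force: 59.5
```

```bash
python3 - <<'E'
from h import *
o=readout.observe();p=o['ee_pos'];print(p,o['tcp_rot'],o['ft_force'])
w=grab('wrist')['color'];d=grab('side');s=d['color'];u,v=proj(d,p);print(u,v)
a=cv2.resize(w[50:400,150:490],(350,360));b=cv2.resize(s[150:230,300:400],(450,360),interpolation=cv2.INTER_CUBIC)
cv2.imwrite('pics/g4.png',np.hstack([a,b])[:,:,::-1])
E
```

```text
[ 0.60547631 -0.01234276  0.19593145] [-1.21572544e-03 -8.09308444e-02  9.96718911e-01  3.63403547e-04] [ 0.92378916 -0.09917086 -1.33332484]
344.07628686202594 179.65190072383206
```

View pics/g4.png

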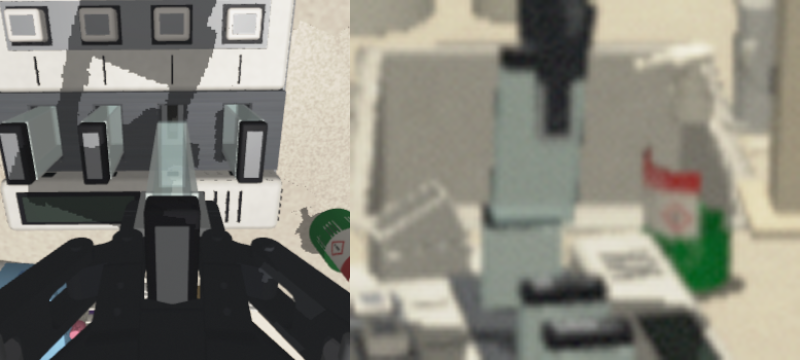

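The side view shows the cuvette upright, with its bottom edge from about (492,218) to (574,222) in the crop. The wrist view shows it in line with slot 2. One fore-aft offset remains to work out.

```bash
cat > e.py <<'E'
from h import *
np.set_printoptions(precision=4,suppress=True)
s=grab('side');w=grab('wrist');p=readout.observe()['ee_pos'];print(p)
g=s['color'][...,1].astype(int)
for v in (184,188,192,195):print(v,g[v,328:356])
xp=np.array([.987,.16,0]);yp=np.array([-.16,.987,0])
c=p-yp*.01
for dx in(0,-.004,-.008):
  print(dx,[proj(s,c+xp*(dx+a)+[0,0,z])[0].round(2) for z in(-.04,-.055) for a in(-.025,.025)])
  print('wrist',[proj(w,p+xp*(dx-.025)+[0,0,z]).round(1) for z in(.049,.052,.055)],'rear',[proj(w,p+xp*(dx+.025)+[0,0,z]).round(1) for z in(.049,.052,.055)])
print(proj(s,p+[0,0,-.04]),proj(s,p+[0,0,-.055]))
gw=cv2.cvtColor(w['color'],cv2.COLOR_RGB2GRAY);print(gw[225:365:3,317])
# neighbours' cap extents at same method
for v in(198,199,200,214,216,218,224,226,228):print(v,g[v,325:366])
E
python3 e.py
```

```text
[ 0.6066 -0.0124  0.1974]
184 [136 139 137 139 137 141 144 146 143 144 145 145 144 147 144 142 147 144
 144 145 146 142 142 138 135 137 140 141]
188 [142 141 140 135 135 142 145 148 145 145 145 145 144 146 144 144 144 147
 147 146 142 145 139 139 136 136 140 141]
192 [142 141 134 118 134 142 144 144 146 144 144 144 145 145 143 145 148 145
 144 146 145 138 129 136 137 138 140 139]
195 [159 119 101 115 140 149 152 152 150 151 151 154 150 155 155 155 154 152
 151 147 147 137 131 158 170 173 171 171]
0 [np.float64(336.01), np.float64(354.05), np.float64(335.97), np.float64(353.93)]
wrist [array([318.4, 261.7]), array([318.5, 266.3]), array([318.5, 271. ])] rear [array([318.1, 361.7]), array([318.1, 368. ]), array([318.2, 374.6])]
-0.004 [np.float64(334.55), np.float64(352.61), np.float64(334.52), np.float64(352.5)]
wrist [array([318.4, 252.4]), array([318.5, 256.8]), array([318.5, 261.3])] rear [array([318.1, 354.7]), array([318.1, 360.9]), array([318.2, 367.3])]
-0.008 [np.float64(333.1), np.float64(351.17), np.float64(333.07), np.float64(351.07)]
wrist [array([318.5, 242.9]), array([31
[... 1191 characters left out ...]
179 177 177]
218 [100  99  97 101 114 123 120 114 114 112 111 113 116 119 118 114 113 118
 131 133 130 129 124 126 128 131 131 129 130 137 135 137 130 117 114 116
 113 116 109 112 109]
224 [114  93  74  61  53  62  57  62  64  65  68  77 110 136 147 148 136  98
  53  44  55  67  70  63  61  55  55  55  47  55  50  41  46  35  41  36
  36  57  89 100  78]
226 [110 137 137 102  86  84  82  80  70  66  60  76 110 133 143 147 144 127
  80  44  33  33  38  36  34  38  43  45  46  52  52  54  54  60  65  78
  84  85 100 110 108]
228 [151 209 208 155 107  99  98  98  95  90  83  81 111 133 145 147 146 143
 135 124 115 119 135 137 133 132 130 127 125 132 131 129 129 135 142 150
 153 141 126 113 113]
```

```bash
python3 - <<'E'
from h import *
np.set_printoptions(precision=4,suppress=True)
w=grab('wrist');p=readout.observe()['ee_pos'];g=cv2.cvtColor(w['color'],cv2.COLOR_RGB2GRAY)
print(p);print(g[130:180:2,317])
for v in(150,156,162):print(v,g[v,295:340])
xp=np.array([.987,.16,0]);yp=np.array([-.16,.987,0])
for B in([.6045,-.012,.062],[.602,-.0136,.062]):
  print([proj(w,np.array(B)-xp*.02725+yp*b).round(1) for b in(-.01225,.01225)])
for v in(146,150,154):print(v,onz(w,317,v,.062),onz(w,317,v,.062)+xp*.02725)
E
```

```text
[ 0.6067 -0.0125  0.1975]
[ 83 120 111  88  57  57  55  57  58  56  45  33  33  33  34  34  34  49
  54  95 154 158 159 159 154]
150 [107 107 108 109 108 109 108 109  99  90  85  75  82  87  87  74  69  63
  50  44  44  45  45  45  45  45  42  41  66  74  74  74  74  59  48  50
  52  67 102  89 103 112 112 112 112]
156 [ 55  55  55  55  55  55  56  61  56  51  48  44  67  83  86  86  86  69
  44  33  32  32  33  33  34  35  33  33  75  86  86  86  86  66  46  49
  50  54  69  98 107 108 108 108 108]
162 [ 56  56  56  56  55  56  56  55  54  52  49  44  67  83  86  86  86  70
  44  33  33  33  34  38  40  40  51  54  78  86  86  86  87  65  45  49
  51  97 110 111 110 110 110 110 110]
[array([305.9, 154.2]), array([330.7, 154.2])]
[array([304.6, 151.5]), array([329.6, 151.5])]
146 [ 0.5698 -0.0189  0.062 ] [ 0.5967 -0.0146  0.062 ]
150 [ 0.5737 -0.0183  0.062 ] [ 0.6006 -0.0139  0.062 ]
154 [ 0.5776 -0.0177  0.062 ] [ 0.6045 -0.0133  0.062 ]
```

Only about 3.5 mm of forward correction is needed. Next I go down to just above the mouth, then enter slowly.

Request:
{"name": "send_rows", "arguments": {"series": [{"slide": [0.0035,0,-0.02],"spin": 0},{"slide": [0.0035,0,-0.045],"spin": 0},{"slide": [0.0035,0,-0.06],"spin": 0},{"slide": [0.0035,0,-0.068],"spin": 0},{"slide": [0.0035,0,-0.068],"spin": 0}]}}

```text
time: 13.9
ee_pos: [0.6099, -0.0123, 0.1287]
tcp_rot: [-0.0, -0.081, 0.997, 0.0]
ft_force: [0.7, 0.4, -1.8]
finger_gap: 0.0188
finger_force: 59.5
```

Request:
{"name": "send_rows", "arguments": {"series": [{"slide": [0,0,-0.003],"spin": 0},{"slide": [0,0,-0.006],"spin": 0},{"slide": [0,0,-0.009],"spin": 0},{"slide": [0,0,-0.012],"spin": 0},{"slide": [0,0,-0.015],"spin": 0}]}}

```text
time: 14.52
ee_pos: [0.6101, -0.0124, 0.1141]
tcp_rot: [-0.0, -0.081, 0.997, -0.0]
ft_force: [0.1, 0.2, -0.6]
finger_gap: 0.0194
finger_force: 59.5
```

Request:
{"name": "send_rows", "arguments": {"series": [{"slide": [0,0,-0.003],"spin": 0},{"slide": [0,0,-0.006],"spin": 0},{"slide": [0,0,-0.008],"spin": 0},{"slide": [0,0,-0.01],"spin": 0},{"slide": [0,0,-0.012],"spin": 0}]}}

```text
time: 15.15
ee_pos: [0.6102, -0.0124, 0.1022]
tcp_rot: [0.0, -0.081, 0.997, -0.0]
ft_force: [0.1, 0.1, -1.5]
finger_gap: 0.0192
finger_force: 59.5
```

Request:
{"name": "send_rows", "arguments": {"series": [{"slide": [0,0,-0.003],"spin": 0},{"slide": [0,0,-0.006],"spin": 0},{"slide": [0,0,-0.009],"spin": 0},{"slide": [0,0,-0.012],"spin": 0},{"slide": [0,0,-0.014],"spin": 0}]}}

```text
time: 15.78
ee_pos: [0.61, -0.0124, 0.088]
tcp_rot: [-0.0, -0.081, 0.997, 0.0]
ft_force: [0.6, 1.2, -0.6]
finger_gap: 0.0193
finger_force: 59.5
```

Request:
{"name": "send_rows", "arguments": {"series": [{"slide": [0,0,-0.002],"spin": 0},{"slide": [0,0,-0.004],"spin": 0},{"slide": [0,0,-0.006],"spin": 0},{"slide": [0,0,-0.008],"spin": 0},{"slide": [0,0,-0.009],"spin": 0}]}}

```text
time: 16.4
ee_pos: [0.6101, -0.0124, 0.0791]
tcp_rot: [-0.0, -0.081, 0.997, 0.0]
ft_force: [-0.9, -0.3, -2.0]
finger_gap: 0.0194
finger_force: 59.5
```

Request:
{"name": "send_rows", "arguments": {"series": [{"slide": [0,0,-0.001],"spin": 0},{"slide": [0,0,-0.002],"spin": 0},{"slide": [0,0,-0.003],"spin": 0},{"slide": [0,0,-0.004],"spin": 0},{"slide": [0,0,-0.004],"spin": 0}]}}

```text
time: 17.02
ee_pos: [0.6101, -0.0124, 0.0752]
tcp_rot: [-0.0, -0.081, 0.997, 0.0]
ft_force: [-0.6, 0.2, -2.0]
finger_gap: 0.0191
finger_force: 59.5
```

Request:
{"name": "send_rows", "arguments": {"series": [{"slide": [0,0,-0.001],"spin": 0},{"slide": [0,0,-0.002],"spin": 0},{"slide": [0,0,-0.003],"spin": 0},{"slide": [0,0,-0.003],"spin": 0},{"slide": [0,0,-0.003],"spin": 0}]}}

```text
time: 17.65
ee_pos: [0.6103, -0.0124, 0.0731]
tcp_rot: [0.0, -0.081, 0.997, -0.0]
ft_force: [-2.8, 0.6, 5.3]
finger_gap: 0.0194
finger_force: 60.4
```

The contact height matches the floor. I release with a partial opening.

Request:
{"name": "send_rows", "arguments": {"series": [{"slide": [0,0,0],"spin": 0},{"slide": [0,0,0],"spin": 0},{"slide": [0,0,0],"spin": 0},{"slide": [0,0,0],"spin": 0},{"slide": [0,0,0],"spin": 0}], "hand": 45}}

```text
time: 18.27
ee_pos: [0.6101, -0.0124, 0.0722]
tcp_rot: [-0.0, -0.081, 0.997, 0.0]
ft_force: [0.1, 1.1, -0.5]
finger_gap: 0.0385
finger_force: 0.0
```

Request:
{"name": "send_rows", "arguments": {"series": [{"slide": [0,0,0.01],"spin": 0},{"slide": [0,0,0.03],"spin": 0},{"slide": [0,0,0.06],"spin": 0},{"slide": [0,0,0.1],"spin": 0},{"slide": [0,0,0.13],"spin": 0}]}}

```text
time: 18.9
ee_pos: [0.6111, -0.0126, 0.2064]
tcp_rot: [0.002, -0.081, 0.997, -0.001]
ft_force: [1.1, -0.6, -0.3]
finger_gap: 0.0384
finger_force: 0.0
```

Request:
{"name": "send_rows", "arguments": {"series": [{"slide": [-0.03,-0.005,0],"spin": 0},{"slide": [-0.07,-0.012,0],"spin": 0},{"slide": [-0.105,-0.0165,0],"spin": 0},{"slide": [-0.105,-0.0165,0],"spin": 0},{"slide": [-0.105,-0.0165,0],"spin": 0}], "hand": 0}}

```text
time: 19.52
ee_pos: [0.5063, -0.0291, 0.2038]
tcp_rot: [0.001, -0.081, 0.997, -0.0]
ft_force: [0.4, -0.3, 0.5]
finger_gap: 0.0
finger_force: 0.0
```

```bash
cat > f.py <<'E'
from h import *
np.set_printoptions(precision=4,suppress=True)
w=grab('wrist');t=grab('top');s=grab('side');o=readout.observe();p=o['ee_pos'];print(p,o['ft_force'],o['finger_gap'])
# dark caps in side view, key whites in wrist
g=cv2.cvtColor(s['color'],cv2.COLOR_RGB2GRAY)
for n,img in(('side',g[180:240,320:370]),):
    m=(img<75).astype(np.uint8);k,l,st,c=cv2.connectedComponentsWithStats(m)
    for i in range(1,k):
        if st[i,4]>15:print(n,st[i]+[320,180,0,0,0])
ct=[np.array(x) for x in([.5944,.0485,.126],[.6147,-.0725,.126])]
print('expected cap2 side',proj(s,(ct[0]+ct[1])/2),'cap1',proj(s,ct[0]),'cap3',proj(s,ct[1]))
for k in([.505,-.0295,.076],[.5163,-.0897,.076],[.497,.0325,.069],[.527,-.1505,.076]):print('key in wrist',proj(w,np.array(k)),'top',proj(t,np.array(k)))
gw=cv2.cvtColor(w['color'],cv2.COLOR_RGB2GRAY)
cv2.imwrite('pics/f.png',w['color'][:,:,::-1])
m=cv2.inRange(gw,140,255)
cs,_=cv2.findContours(m,cv2.RETR_CCOMP,2)
for c in cs:
    if 250<cv2.contourArea(c)<6000:print(cv2.minAreaRect(c))
E
python3 f.py
```

```text
[ 0.5062 -0.029   0.2029] [0.2475 0.213  1.295 ] 0.00040070637665028195
side [330 196  16   4  44]
side [333 204  18   5  52]
side [338 213  18   5  59]
side [365 221   5   8  22]
side [343 223  19   5  61]
side [329 228  12  12  73]
expected cap2 side [343.394  203.5132] cap1 [339.0301 195.5349] cap3 [348.1434 212.1961]
key in wrist [317.4157 183.2687] top [344.8651 208.1031]
key in wrist [255.8458 184.6498] top [363.4884 204.5802]
key in wrist [378.7837 183.2205] top [325.6123 210.7618]
key in wrist [193.9212 185.3662] top [382.2693 201.2479]
((581.4352416992188, 385.17022705078125), (113.63603210449219, 31.171977996826172), 7.326406955718994)
((73.17745971679688, 375.9914855957031), (82.60675048828125, 51.351722717285156), 6.709836959838867)
((185.9423065185547, 297.7115478515625), (31.966930389404297, 10.982503890991211), 78.69007110595703)
((378.5, 179.0), (24.0, 29.0), 90.0)
((275.5, 158.5), (37.0, 89.0), 90.0)
((272.9827880859375, 130.2069091796875), (54.754791259765625, 26.655210494995117), 23.198589324951172)
((538.3865356445312, 218.71893310546875), (52.61368179321289, 24.435251235961914), 72.4075698852539)
((511.30548095703125, 212.94102478027344), (49.383384704589844, 66.01283264160156), 7.001267910003662)
((483.84222412109375, 210.0533447265625), (86.28440856933594, 5.118338108062744), 85.36454010009766)
((377.0, 178.0), (38.0, 32.0), 0.0)
((479.50006103515625, 19.500001907348633), (106.70064544677734, 6.167179107666016), 9.727579116821289)
((70.46965789794922, 271.06640625), (43.44450378417969, 57.818031311035156), 58.24052047729492)
((81.23145294189453, 162.74481201171875), (77.0254898071289, 26.474105834960938), 60.64224624633789)
((61.141510009765625, 49.25471496582031), (43.81801986694336, 69.09236145019531), 15.94539737701416)
```

The cap rows step evenly (196, 204, 213, 223), so the cuvette is fully home. Next is key 2.

Request:
{"name": "send_rows", "arguments": {"series": [{"slide": [-0.0025,-0.0005,-0.05],"spin": 0},{"slide": [-0.0025,-0.0005,-0.1],"spin": 0},{"slide": [-0.0025,-0.0005,-0.115],"spin": 0},{"slide": [-0.0025,-0.0005,-0.12],"spin": 0},{"slide": [-0.0025,-0.0005,-0.122],"spin": 0}]}}

```text
time: 20.3
ee_pos: [0.5043, -0.0298, 0.082]
tcp_rot: [0.002, -0.081, 0.997, -0.001]
ft_force: [0.5, 0.1, -0.2]
finger_gap: 0.0
finger_force: 0.0
```

Request:
{"name": "send_rows", "arguments": {"series": [{"slide": [0,0,-0.003],"spin": 0},{"slide": [0,0,-0.006],"spin": 0},{"slide": [0,0,-0.009],"spin": 0},{"slide": [0,0,-0.011],"spin": 0},{"slide": [0,0,-0.011],"spin": 0}]}}

```text
time: 20.92
ee_pos: [0.5032, -0.0296, 0.0696]
tcp_rot: [0.001, -0.081, 0.997, -0.0]
ft_force: [1.6, -1.3, 1.3]
finger_gap: 0.0003
finger_force: 0.9
```

Request:
{"name": "send_rows", "arguments": {"series": [{"slide": [0,0,-0.001],"spin": 0},{"slide": [0,0,-0.002],"spin": 0},{"slide": [0,0,-0.003],"spin": 0},{"slide": [0,0,-0.004],"spin": 0},{"slide": [0,0,-0.004],"spin": 0}]}}

```text
time: 21.55
ee_pos: [0.5029, -0.0295, 0.0664]
tcp_rot: [-0.0, -0.081, 0.997, -0.0]
ft_force: [-1.9, 0.0, 10.4]
finger_gap: -0.0001
finger_force: 5.3
```

Request:
{"name": "send_rows", "arguments": {"series": [{"slide": [0,0,-0.001],"spin": 0},{"slide": [0,0,-0.0015],"spin": 0},{"slide": [0,0,-0.0015],"spin": 0},{"slide": [0,0,-0.0015],"spin": 0},{"slide": [0,0,-0.0015],"spin": 0}]}}

```text
time: 22.18
ee_pos: [0.503, -0.0296, 0.0661]
tcp_rot: [-0.0, -0.081, 0.997, -0.0]
ft_force: [-6.3, 0.7, 20.8]
finger_gap: 0.0
finger_force: 10.4
```

Request:
{"name": "send_rows", "arguments": {"series": [{"slide": [0,0,0.01],"spin": 0},{"slide": [0,0,0.04],"spin": 0},{"slide": [0,0,0.09],"spin": 0},{"slide": [0,0,0.138],"spin": 0},{"slide": [0,0,0.138],"spin": 0}]}}

```text
time: 22.8
ee_pos: [0.5047, -0.0299, 0.2058]
tcp_rot: [0.003, -0.081, 0.997, -0.001]
ft_force: [0.2, -0.4, -1.5]
finger_gap: 0.0001
finger_force: 0.0
```

Request:
{"name": "send_rows", "arguments": {"series": [{"slide": [0,0,0],"spin": 0},{"slide": [0,0,0],"spin": 0},{"slide": [0,0,0],"spin": 0},{"slide": [0,0,0],"spin": 0},{"slide": [0,0,0],"spin": 0}]}}

```text
time: 23.42
ee_pos: [0.5025, -0.0294, 0.2016]
tcp_rot: [-0.0, -0.081, 0.997, 0.0]
ft_force: [-0.7, -0.1, -0.9]
finger_gap: 0.0002
finger_force: 0.0
```

```bash
cat > k.py <<'E'
from h import *
np.set_printoptions(precision=4,suppress=True)
w=grab('wrist');p=readout.observe()['ee_pos'];print(p)
a=cv2.cvtColor(cv2.imread('pics/f.png'),cv2.COLOR_BGR2GRAY);b=cv2.cvtColor(w['color'],cv2.COLOR_RGB2GRAY)
# cap-white square around each key: width profile through centre row, before and after
for n,u in(('k4',194),('k3',256),('k2',317),('k1',378)):
    for nm,g in(('before',a),('after',b)):
        print(n,nm,'row',g[179,u-22:u+23],'\n   col',g[156:206:2,u-11])
for z in(.076,.069):
  print(z,[np.ptp([proj(w,np.array([x,y,z])+np.array([-.16,.987,0])*q)[0] for q in(-.015,.015)]).round(1) for x,y in((.497,.0325),(.505,-.0295))])
E
python3 k.py
```

```text
[ 0.5026 -0.0294  0.2017]
k4 before row [221 220 220 204 166 149 166 204 222 224 185 152 149 149 149 149 149 108
  80  80  80  80  79  80  80  80  79  79  79  80 108 121 122 119 115 105
  93  89  88  89  57  25  24  66  79] 
   col [221 221 209 153 139  39  76 129 211 226 178 150 154 159 168 187 191 194
 166 148 148 180 219 208 178]
k4 after row [220 220 183 152 158 196 221 225 224 224 225 225 225 225 225 225 217 212
 212 158 122 122 122 122 122 123 123 123 122 123 123 120 116 110  99  90
  88  88  70  41  26  34  70  79  79] 
   col [219 219 219 221 221 148 149  40  57 114 194 221 215 148 148 148 147 153
 132  85 115 118 133 172 181]
k3 before row [ 80  80  80  80  80  80  78 106 121 123 102  84  81  81  81  80  81  80
  81  80  81  80  80  81  81  81  81  81  80  80  86 114 123 120 117 110
  95  89  56  26  25  69  80  80  79] 
   col [222 222 171 158 140  42 111 152 217 228 165  86  91  97 114 103 107 114
 121 113  79 117 118 117 116]
k3 after row [ 79  79  79  79  79  86 109 121 123 123 119 117 197 218 160 117 117 117
 117 117 118 117 117 117 117 117 117 117 118 119 122 122 121 1
[... 779 characters left out ...]
 before row [166 166 166 166 107  52  52  87 156 194 222 231 211 187 174 170 171 171
 170 170 170 170 170 170 170 169 170 169 169 170 169 169 189 224 231 221
 162  84  56 146 169 168 168 175 215] 
   col [225 225 163 172  54  75 188 229 233 231 231 231 230 230 229 228 227 208
  49 161 182 220 221 221 220]
k1 after row [166 166 167 110  58  49  42  77  94 153 194 222 232 233 217 202 202 179
 167 168 167 169 171 171 172 172 172 172 173 174 174 175 177 178 218 231
 232 222 178 165 168 168 168 140 206] 
   col [225 225 224 224 165 170  89  62 110 153 213 221 223 224 224 224 225 225
 225 224 221 191 160 219 219]
0.076 [np.float64(30.2), np.float64(30.3)]
0.069 [np.float64(29.5), np.float64(29.6)]
```

The profiles confirm the swap. The dark gap behind a lowered key has moved from key 1 to key 2, and keys 3 and 4 are unchanged.

```bash
python3 -c "
from plant import r
print(r.sign_off())"
```

```text
the job is handed in; nothing more can be done
None
```

The cuvette stands fully home in bay 2, key 2 is latched down and key 1 has popped up; I handed the job in at about 23.5 s, with nothing knocked or moved as far as I could tell, though I didn't check the bystander objects again at the end.

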